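# Load glaze test strips into the strip dryer and set its vent

## Robot

A 6-joint arm with a two-finger parallel gripper is mounted at the origin on the work surface. World frame = base frame: x ahead of the robot, y to its left, z up, the work surface at z = 0. Lengths are in mm, angles in rad, forces in N, time in s.
With the tool pointing down it reaches from about 350 to 800 mm from the base axis. Payload 7.3 kg.
Tool frame: the origin (TCP) lies midway between the tips of the shut fingers; the grasp point (between the pads) lies 19 mm behind it; z points along the fingers, y is the line along which they close (so a half turn about z gives the same grasp; the last joint's range is limited). The gripper opens to 85 mm and grips with 20 to 120 N. Pads are 22 mm wide; open, the fingers measure 114 mm over their backs; the gripper's body (76 mm by 85 mm) begins 54 mm behind the grasp point. The pads swing forward as they close: fully open they stand 13 mm farther back than shut.
Start: joints at [-1.276, 0.342, 1.524, -0, 1.275, -0.146], TCP at [224.022, -474.825, 231.322] pointing down, gripper open.
Joint ranges: [-2.53, 2.53], [-0.77, 2.02], [0.04, 2.7], [-1, 4.14], [0.28, 2.66], [-3.11, 3.11]. Speed limits (rad/s): [2.57, 2.57, 3.14, 3.14, 3.14, 3.14].

## Interface

Orientations are given as a unit quaternion [x, y, z, w].
In Python, from bench import * gives the robot as it stands.
- The arm moves only by the shell command python3 -m inch 'ROWS' [FORCE]. ROWS is JSON, a list of rows, each a list of 3 entries, a list of its own where there are three numbers: the shift along the tool's x, y, z as a fraction of full scale, then the turn, a rotation vector about the tool's x, y, z as a fraction of full scale, then the gripper's target within -1 to 1 (fully open at 1, half-way at 0, shut at -1). In form: [[[x, y, z], [rx, ry, rz], hand], ...]. A call has 1 to 12 rows; each row shifts and turns the commanded pose from where the row before left it, along the tool's axes as they then stand; what a row does not reach is not made up. Full scale, the value 1, is 0.3 m for a shift and 0.1 rad for a turn. A row lasts 1/8 s, in which the tool goes at most 62.5 mm and 10.7 degrees, less where a joint would pass 70% of its speed; a pose out of reach is approached as far as the arm can. A call with a number of a shift or a turn outside -1 to 1 is refused whole. A call with a gripper value outside its range is refused whole. The fingers move at their own pace and stop on an object; FORCE is the grip in N (left out, the last holds). Time passes only in rows, so rows that do not move let the fingers close. It gives the time, the measured TCP pose, the force, the opening and the grip force at its end, in the units of the state.
- get_state(): the state, without advancing time (a new reading comes with each control period).
- read_camera(name): name is "side" or "top"; returns a dict with "pixels" (400x640x3 uint8, red, green, blue), "depth" (400x640 float32, mm along the optical axis (not along the pixel's ray), 0 where there is no reading), "camera_matrix" (3x3 intrinsics, pixels), "distortion" ([k1, k2, p1, p2, k3] as OpenCV has them; the pictures are not rectified), "camera_from_world" (4x4, takes a point from world to camera coordinates). Camera axes: x right, y down, z forward; pixel columns grow to the right and rows downward; lengths in mm; the calibration is good to about 2 mm. A picture is of the moment at which its call begins.
- close_job(): hands the job in; it is judged then, once.
The state is a dict: "time_s": time; "joint_pos": joint angles; "dq": joint speeds; "joint_torque": joint torques, N m; "ee_pos": TCP position; "tool_rot": TCP orientation; "contact_force": force on the tool from outside, world axes, zero at the start; "wrist_torque": the same for the moment, N m; "width": opening from 0.0 (shut) to 1.0 (fully open); "finger_force": force on a finger pad.
Only numpy, scipy, OpenCV 4.12 (cv2) and the standard library are available. Lean on these libraries where they do the work, as an engineer would, in place of code of your own. Each camera call takes 0.05 s, during which the arm holds its last target. There are 200 camera calls.

## Task

Load every glaze test strip from the red ware board onto the strip dryer: each lying flat across both steel bars, centred on its own pair of blue patches and square to the bars (any bay, either way round). The guide rails keep fingers from a strip's sides, so slide it along its lane until it hangs over the board's front edge and pinch it there. When all strips are laid, turn the black vent knob until the red pointer lines up with the green mark, let go, and leave the pots and tools around alone.

Things in the scene. Friction and masses are not known exactly. Their poses are not given: they have to be found in the camera images.
- strip_a_center (a point): centre (half-way through the thickness) of a flat glaze test strip of terracotta with three blue glaze swatches on top: 190 mm long (its x axis), 60 mm wide (y), 5 mm thick (z up), about 115 g. None when this strip is absent. Either end may face the robot.
- strip_b_center (a point): centre (half-way through the thickness) of a flat glaze test strip of terracotta with three green glaze swatches on top: 190 mm long (its x axis), 60 mm wide (y), 5 mm thick (z up), about 115 g. None when this strip is absent. Either end may face the robot.
- strip_c_center (a point): centre (half-way through the thickness) of a flat glaze test strip of terracotta with three amber glaze swatches on top: 190 mm long (its x axis), 60 mm wide (y), 5 mm thick (z up), about 115 g. None when this strip is absent. Either end may face the robot.
- board_edge (a point): middle of the open front edge (towards the robot) of the red-brown ware board, at its top surface, 70 mm above the table. x points inward over the board, away from the robot; y along the edge. Slab 245 mm deep (x), 264 wide (y), 20 thick, fixed, on bearers set back 65 mm: free space below and before the edge. A strip tips off when its centre passes the edge.
- lane_0 (a point): start of lane 0, at the board's front edge and top surface, axes as board_edge. The lane runs along x, 72 mm wide, between light wooden guide rails 8 mm high and 12 mm wide: they stand higher than the strip, leave 6 mm beside it and keep fingers out. A strip, if present, lies lengthwise in its lane, wholly on the board, and slides easily (friction 0.3) under a fingertip pressed on it with 5 to 10 N.
- lane_1 (a point): start of lane 1, at the board's front edge and top surface, axes as board_edge. The lane runs along x, 72 mm wide, between light wooden guide rails 8 mm high and 12 mm wide: they stand higher than the strip, leave 6 mm beside it and keep fingers out. A strip, if present, lies lengthwise in its lane, wholly on the board, and slides easily (friction 0.3) under a fingertip pressed on it with 5 to 10 N.
- lane_2 (a point): start of lane 2, at the board's front edge and top surface, axes as board_edge. The lane runs along x, 72 mm wide, between light wooden guide rails 8 mm high and 12 mm wide: they stand higher than the strip, leave 6 mm beside it and keep fingers out. A strip, if present, lies lengthwise in its lane, wholly on the board, and slides easily (friction 0.3) under a fingertip pressed on it with 5 to 10 N.
- dryer: the strip dryer, fixed; origin under it on the table, x away from the robot, y left, z up. Two steel bars 16 mm square, along y, 350 mm long, tops at z 55 mm, at x = -90 and +5, carry the strips, with free space below. Guards against sliding off: front bar at x -154 (8 thick, z 56 to 68), end plates at y = -168, 168 (14 thick, 65 high). Behind: grey heater box, x 60 to 140, y -175 to 175, 85 high; knob, scale on top.
- vent_grip (a point): the black vent knob on the box's top: this point is on its upright axis at gripping height, about 122 mm above the table. The knob has a bar grip 46 mm long, 14 mm wide and 32 mm high, whose top is 7 mm above this point, over a disc of 48 mm diameter. The bar lies along this point's x axis (it turns with the knob).
- vent (a joint): turn of the vent knob in rad, 0 to 9.44, growing clockwise seen from above; at 0 its bar lies along the dryer's x. Light friction (0.05 N m), stays where it is left. It is geared to the pointer: every rad clockwise moves the pointer 8 mm towards the dryer's -y.
- pointer_tip (a point): the red pointer, which slides along the dryer's y on the white scale beside the knob, driven only by the vent knob.
- mark_line (a point): the green mark on the far side of the same scale (29 mm farther from the robot than the pointer's tip); its y axis is the dryer's y. The pointer is on the mark when both have the same y in the dryer's frame. The mark is never touched or moved.
- bay_0 (a point): bay 0 of the dryer: where the centre of a strip's underside belongs, over the bars at the height of their tops (dryer's x = -45 mm, y = 100 mm), between two blue painted patches on the bars, each 56 mm wide. x axis along the strip's proper direction (the dryer's x).
- bay_1 (a point): bay 1 of the dryer: where the centre of a strip's underside belongs, over the bars at the height of their tops (dryer's x = -45 mm, y = 0 mm), between two blue painted patches on the bars, each 56 mm wide. x axis along the strip's proper direction (the dryer's x).
- bay_2 (a point): bay 2 of the dryer: where the centre of a strip's underside belongs, over the bars at the height of their tops (dryer's x = -45 mm, y = -100 mm), between two blue painted patches on the bars, each 56 mm wide. x axis along the strip's proper direction (the dryer's x).
- cup: bystander: terracotta cup without handle, 66 mm wide, 85 mm high, between board and dryer; origin at its underside. Leave it alone.
- mug: bystander: terracotta mug with a handle, 80 mm wide, 90 mm high, far to the left; origin at its underside. Leave it alone.
- bowl: bystander: terracotta bowl, 130 mm wide, 60 mm high, far to the right; origin at its underside. Leave it alone.
- glaze_jar: bystander: glass jar, 68 mm wide, 85 mm high, at the back; origin at its underside. Leave it alone.
- glaze_brush: bystander: brush 200 mm long lying, between board and dryer; origin at its underside. Leave it alone.
- roller: bystander: wooden clay roller 200 mm long, 36 mm thick, front left; origin at its underside. Leave it alone.
Mind the look-alikes: they are no part of the job. Leave any purple look-alike of the part that bears strip_b_center alone.

How it is judged:
By the outcome, as a careful person would: the job done as asked, in the order asked, and still so for the second after the job is handed in, with the robot touching nothing.
Of strip_a, strip_b, strip_c only 2 to 3 are there at a start; the rules pass over those that are not, and their reading is None.
At some moment in a run one of strip_a, strip_b, strip_c may be knocked a few centimetres aside while the robot is not near it.
It also fails if it takes over 210 s, if anything falls off the work surface, if the arm or the gripper's body presses on something with over 40 N, if the wrist force passes 120 N, or if a joint passes its speed limit or range.

## Working session

There is one attempt and no reset: what is moved stays moved. The work goes in short steps, Python scripts to look and compute and a shell command to move; the robot and the scene stay as the last step left them, time stands still between calls to the robot, and variables do not carry over. Pictures are saved under pics/ and viewed, at most 14 in all, crops included, and the job is handed in when it is done.

```bash
mkdir -p pics; ls; cat > h.py <<'E'
from bench import *
import numpy as np, cv2
from scipy.spatial.transform import Rotation as R
def snap(n,f=None):
    c=read_camera(n); np.savez('%s.npz'%n,**{k:np.array(v) for k,v in c.items()})
    if f: cv2.imwrite('pics/'+f,c['pixels'][:,:,::-1])
    return c
def load(n): return np.load('%s.npz'%n)
def crop(c,u0,u1,v0,v1,s,f):
    cv2.imwrite('pics/'+f,cv2.resize(np.ascontiguousarray(c['pixels'][v0:v1,u0:u1,::-1]),None,fx=s,fy=s,interpolation=cv2.INTER_CUBIC))
def ray(c,u,v):
    n=cv2.undistortPoints(np.array([[[u,v]]],float),c['camera_matrix'],np.array(c['distortion'],float))[0,0]
    T=np.linalg.inv(c['camera_from_world']); return T[:3,3],T[:3,:3]@np.array([n[0],n[1],1])
def atz(c,u,v,z):
    o,d=ray(c,u,v); return o+d*(z-o[2])/d[2]
def atd(c,u,v):
    o,d=ray(c,u,v); return o+d*float(np.median(c['depth'][int(v)-1:int(v)+2,int(u)-1:int(u)+2]))
def proj(c,p):
    T=c['camera_from_world']; r=cv2.Rodrigues(T[:3,:3])[0]
    return cv2.projectPoints(np.array([p],float),r,T[:3,3],c['camera_matrix'],np.array(c['distortion'],float))[0][0,0]
E
python3 - <<'E'
from h import *
for n in('top','side'): c=snap(n,n+'0.png'); T=np.linalg.inv(c['camera_from_world']); print(n,T.round(3).tolist(),c['camera_matrix'][0])
print(get_state())
E
```

```text
pics
top [[-0.002, -0.982, 0.186, 268.902], [-1.0, 0.002, 0.003, -3.705], [-0.004, -0.186, -0.982, 1783.421], [0.0, 0.0, 0.0, 1.0]] [510.8892087   0.        322.5425653]
side [[-0.724, -0.34, 0.6, -364.676], [-0.69, 0.365, -0.625, 993.199], [-0.007, -0.867, -0.499, 873.215], [0.0, 0.0, 0.0, 1.0]] [427.27236277   0.         319.24883429]
{'time_s': 0.1, 'joint_pos': array([-1.27598426e+00,  3.42669568e-01,  1.52492723e+00, -8.34822074e-06,
        1.27537537e+00, -1.46022184e-01]), 'dq': array([ 5.70489393e-05, -2.37816686e-03, -2.10727861e-03,  6.92259827e-04,
        4.98350029e-04,  1.08752005e-03]), 'joint_torque': array([ 2.51412566e-03, -4.34447265e+01, -2.46491057e+01, -7.66256699e-05,
        4.54911904e-03,  3.19756305e-05]), 'ee_pos': array([ 223.91820767, -474.46358638,  230.68486996]), 'tool_rot': array([ 9.75805837e-01,  2.18637814e-01, -5.52484663e-05, -6.87551705e-04]), 'contact_force': array([-0.65774998,  0.0450387 ,  0.60504173]), 'wrist_torque': array([-0.03003982, -0.05889224, -0.01218436]), 'finger_force': 0.0, 'width': 1.004929418829385}
```

View pics/top0.png

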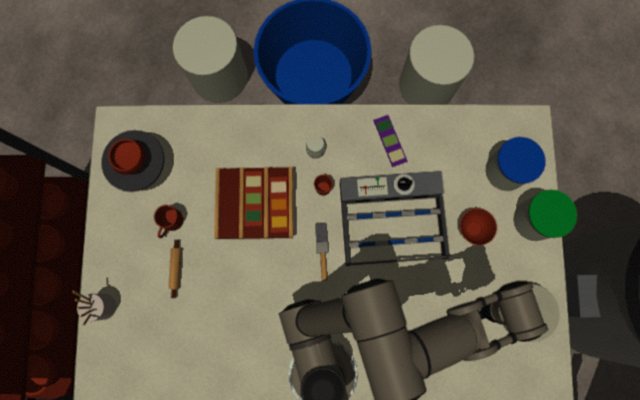

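View pics/side0.png

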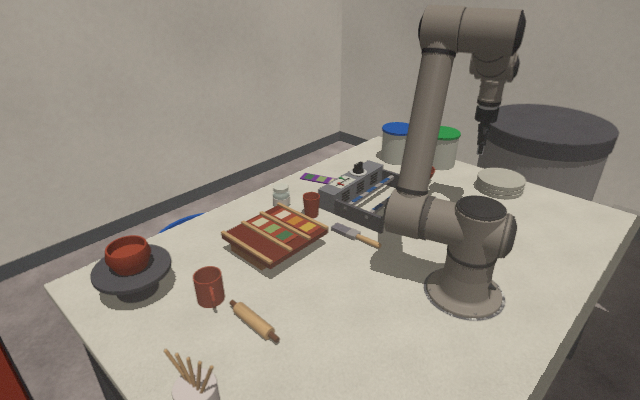

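The top view shows the board at about (215–295, 168–238), with the green strip in the middle lane and the amber one in the right lane. The left lane is empty. The dryer is at (340–450, 172–265), its knob at (404,183), and the purple look-alike is at (390,140).

```bash
python3 - <<'E'
from h import *
c=load('top'); crop(c,205,345,155,265,5.5,'c1.png'); crop(c,330,460,160,275,5,'c2.png')
E
```

```text
(no output)
```

View pics/c1.png

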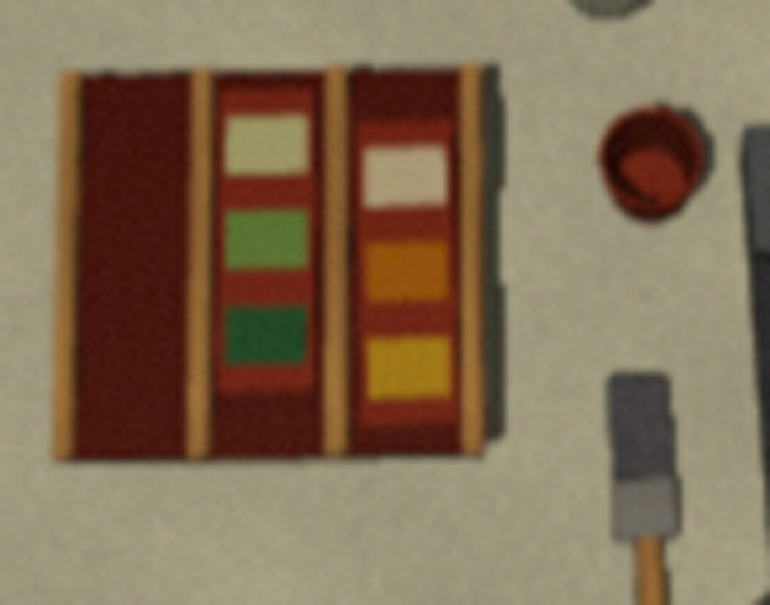

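View pics/c2.png

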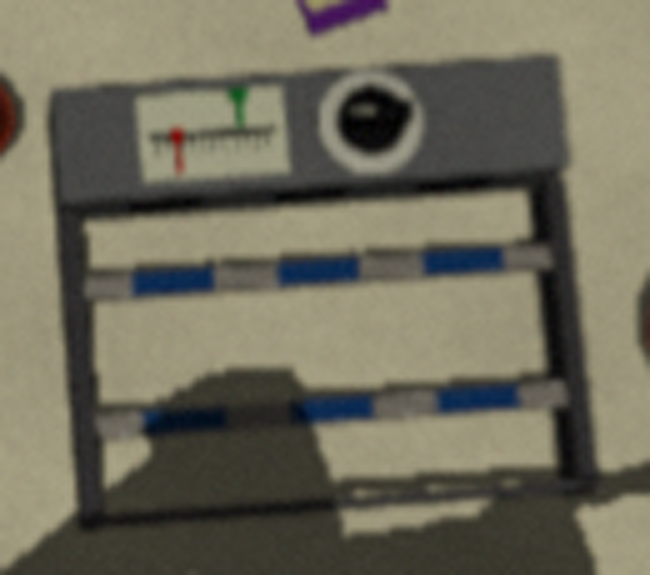

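In the crops, the lane-1 front edge spans about (209–325, 458), the green strip (218–314, 88–392) and the amber one (358–455, 120–425). The dryer patches are clear. The pointer is at (178,137) and the mark line at (240,127), so the knob needs to go clockwise.

```bash
python3 - <<'E'
from h import *
c=load('top')
p1=lambda x,y,z:(atz(c,205+(x+.5)/5.5-.5,155+(y+.5)/5.5-.5,z))
p2=lambda x,y,z:(atz(c,330+(x+.5)/5-.5,160+(y+.5)/5-.5,z))
def s(n,p): print(n,p.round(1))
for n,x,y in[('FL',53,460),('FR',483,456),('BL',62,73),('BR',482,66)]: s('board '+n,p1(x,y,74))
for n,x,y in[('l1',204,458),('l1r',329,456)]: s(n,p1(x,y,72))
for k,q in dict(b=[(221,90),(314,90),(312,392),(216,390)],c=[(356,121),(453,121),(456,424),(361,425)]).items():
    P=[p1(x,y,75) for x,y in q]; m=np.mean(P,0); f=(P[2]+P[3])/2; b=(P[0]+P[1])/2; d=b-f
    print(k,m.round(1),'len',np.linalg.norm(d[:2]).round(1),'yaw',np.arctan2(d[1],d[0]).round(4))
for n,x,y in[('B0',173,280),('B1',318,270),('B2',463,260.5),('F0',185,419),('F1',332,408),('F2',478.5,398)]: s(n,p2(x,y,55))
s('knob top',p2(370,119,122)); s('pointer',p2(179,155,92)); s('dot',p2(178,137,92));s('mark',p2(240,112,88))
for n,u,v in[('bd',228,200),('strip',255,205),('board front',252,236),('knob',404,183),('scale',369,189),('bar',393,213),('cup',323,184),('rail',242,200)]: s(n,atd(c,u,v))
E
```

```text
board FL [449.5 366.8  74. ]
board FR [451.8 103.2  74. ]
board BL [693.2 370.3  74. ]
board BR [696.8 106.1  74. ]
l1 [450.9 274.3  72. ]
l1r [452.1 197.6  72. ]
b [586.7 239.1  75. ] len 189.7 yaw 0.0122
c [566.2 151.5  75. ] len 190.3 yaw 0.0272
B0 [ 528.4 -140.5   55. ]
B1 [ 535.1 -240.    55. ]
B2 [ 541.3 -339.9   55. ]
F0 [ 433.2 -147.1   55. ]
F1 [ 440.3 -247.    55. ]
F2 [ 446.7 -347.1   55. ]
knob top [ 626.3 -268.3  122. ]
pointer [ 608.2 -143.    92. ]
dot [ 620.6 -142.6   92. ]
mark [ 638.7 -185.4   88. ]
bd [580.5 324.6  72.3]
strip [562.4 231.2  76.2]
board front [457.5 239.9  69.5]
knob [ 626.9 -269.1  125.7]
scale [ 615.4 -156.1   83.4]
bar [ 536.9 -239.2   56.3]
cup [6.501e+02 3.000e-01 4.000e+00]
rail [579.5 275.8  77.7]
```

```bash
cat > go.py <<'E'
import sys
from h import *
# usage: go.py x y z yaw -> remaining shift/turn in tool axes, units of full scale
s=get_state(); r=R.from_quat(s['tool_rot']); t=np.array([float(a) for a in sys.argv[1:4]]); yaw=float(sys.argv[4])
g=R.from_euler('z',yaw)*R.from_euler('x',np.pi)
print('t %.1f'%s['time_s'],'shift',(r.inv().apply(t-s['ee_pos'])/300).round(4),'turn',((r.inv()*g).as_rotvec()/.1).round(3),'pos',s['ee_pos'].round(1),'F',s['contact_force'].round(1))
E
python3 -m inch '[[[0,0,0],[0,0,0.86],-1],[[0,0,0],[0,0,0.86],-1],[[0,0,0],[0,0,0.86],-1],[[0,0,0],[0,0,0.86],-1],[[0,0,0],[0,0,0.86],-1]]' 60
python3 -m inch '[[[0.085,-0.169,0],[0,0,0],-1],[[0.085,-0.169,0],[0,0,0],-1],[[0.085,-0.169,0],[0,0,0],-1],[[0.085,-0.169,0],[0,0,0],-1],[[0.085,-0.169,0],[0,0,0],-1],[[0.085,-0.169,0],[0,0,0],-1],[[0.085,-0.169,0],[0,0,0],-1],[[0.085,-0.169,0],[0,0,0],-1],[[0.085,-0.169,0],[0,0,0],-1],[[0.085,-0.169,0],[0,0,0],-1],[[0.085,-0.169,0],[0,0,0],-1],[[0.085,-0.169,0],[0,0,0],-1]]'
python3 go.py 587 238 100 0.012
```

```text
time_s: 0.72
ee_pos: [223.9, -474.6, 230.9]
tool_rot: [1.0, 0.004, -0.0, -0.0]
contact_force: [-0.0, -0.5, 0.7]
width: 0.002
finger_force: 0.0
time_s: 2.22
ee_pos: [523.8, 138.7, 230.9]
tool_rot: [1.0, 0.006, -0.0, 0.0]
contact_force: [1.4, -0.4, -0.4]
width: 0.0
finger_force: 0.0
t 2.2 shift [ 0.2143 -0.3289  0.4363] turn [ 0.004  0.005 -0.01 ] pos [523.8 138.7 230.9] F [ 1.4 -0.4 -0.4]
```

```bash
python3 -m inch '[[[0.107,-0.164,0.05],[0,0,0],-1],[[0.107,-0.164,0.05],[0,0,0],-1],[[0,0,0.17],[0,0,0],-1],[[0,0,0.16],[0,0,0],-1],[[0,0,0.03],[0,0,0],-1],[[0,0,0.02],[0,0,0],-1],[[0,0,0],[0,0,0],-1]]'
python3 go.py 587 238 76 0.012
python3 - <<'E'
from h import *
c=snap('side'); crop(c,200,360,180,290,5,'s1.png'); c=snap('top')
E
```

```text
time_s: 3.1
ee_pos: [587.5, 236.0, 89.0]
tool_rot: [1.0, 0.005, 0.001, -0.0]
contact_force: [-1.2, 0.3, 0.3]
width: 0.0
finger_force: 0.0
t 3.1 shift [-0.0018 -0.0067  0.0432] turn [-0.006 -0.026 -0.015] pos [587.5 236.   89. ] F [-1.2  0.3  0.3]
```

View pics/s1.png

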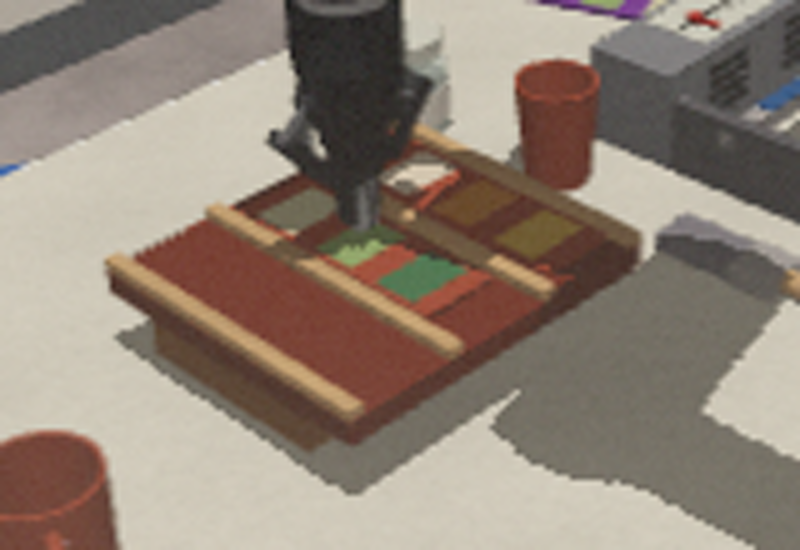

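The closed fingertip is just above the green strip's middle swatch, at about (358,225) in the crop. I'll press now.

```bash
python3 -m inch '[[[0,-0.003,0.02],[0,0,0],-1],[[0,0,0.02],[0,0,0],-1],[[0,0,0.005],[0,0,0],-1],[[0,0,0.005],[0,0,0],-1],[[0,0,0],[0,0,0],-1]]'
python3 go.py 587 238 76 0.012
```

```text
time_s: 3.82
ee_pos: [587.2, 237.0, 75.0]
tool_rot: [1.0, 0.005, 0.001, -0.0]
contact_force: [-6.1, -2.1, 17.3]
width: -0.002
finger_force: 8.6
t 3.8 shift [-0.0005 -0.0033 -0.0034] turn [-0.005 -0.027 -0.011] pos [587.2 237.   75. ] F [-6.1 -2.1 17.3]
```

```bash
python3 -m inch '[[[0,0,-0.003],[0,0,0],-1],[[0,0,0],[0,0,0],-1]]'; python3 -m inch '[[[-0.02,0,0],[0,0,0],-1],[[-0.02,0,0],[0,0,0],-1],[[0,0,0],[0,0,0],-1]]'
```

```text
time_s: 4.08
ee_pos: [587.2, 237.1, 75.0]
tool_rot: [1.0, 0.005, 0.001, -0.0]
contact_force: [-2.0, -0.2, 11.6]
width: 0.001
finger_force: 5.9
time_s: 4.45
ee_pos: [575.9, 237.1, 75.1]
tool_rot: [1.0, 0.005, 0.002, -0.001]
contact_force: [-0.9, -0.1, 8.7]
width: 0.005
finger_force: 4.9
```

```bash
python3 -m inch '[[[-0.03,0,0.0005],[0,0,0],-1],[[-0.03,0,0.0005],[0,0,0],-1],[[-0.03,0,0.0005],[0,0,0],-1],[[-0.03,0,0.0005],[0,0,0],-1],[[0,0,0],[0,0,0],-1]]'; python3 go.py 497 237 75 0.012
python3 - <<'E'
from h import *
c=snap('side'); crop(c,200,360,180,290,5,'s2.png')
E
```

```text
time_s: 5.08
ee_pos: [540.3, 236.9, 75.0]
tool_rot: [1.0, 0.005, 0.003, -0.001]
contact_force: [-1.1, 0.1, 13.5]
width: -0.001
finger_force: 6.7
t 5.1 shift [-0.1442 -0.002  -0.0008] turn [-0.014 -0.057 -0.01 ] pos [540.3 236.9  75. ] F [-1.1  0.1 13.5]
```

View pics/s2.png

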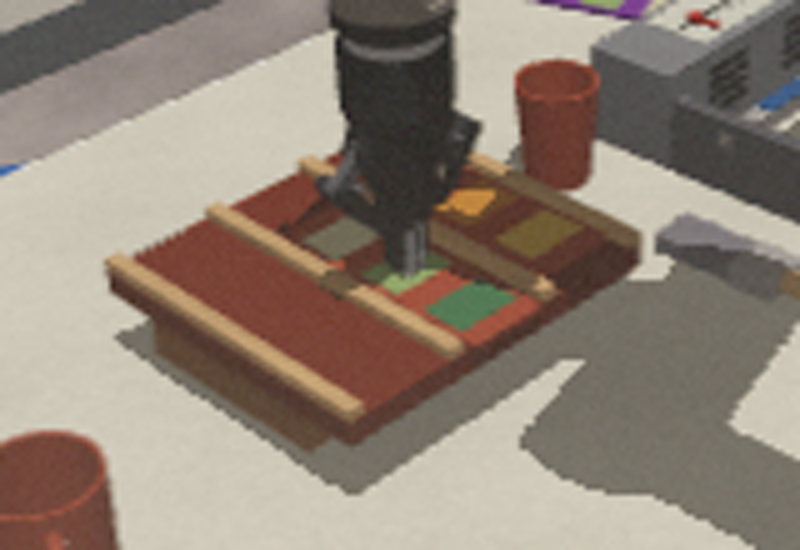

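The strip is following the finger, and its front end is now near the board edge. I'll slide it another 44 mm, lift, and look.

```bash
python3 -m inch '[[[-0.03,0,-0.001],[0,0,0],-1],[[-0.03,0,0],[0,0,0],-1],[[-0.03,0,0.0003],[0,0,0],-1],[[-0.03,0,0.0003],[0,0,0],-1],[[-0.026,0,0],[0,0,0],-1],[[0,0,0],[0,0,0],-1]]'; python3 -m inch '[[[0,0,-0.05],[0,0,0],-1],[[0,0,-0.15],[0,0,0],0],[[-0.15,0,-0.1],[0,0,0],0.9],[[-0.15,0,0],[0,0,0],0.9],[[0,0,0],[0,0,0],0.9]]'
python3 - <<'E'
from h import *
c=snap('side'); crop(c,200,360,180,290,5,'s3.png'); snap('top')
E
python3 go.py 422 237 110 0.012
```

```text
time_s: 5.88
ee_pos: [496.7, 236.5, 75.0]
tool_rot: [1.0, 0.005, 0.003, -0.001]
contact_force: [-0.6, -0.4, 13.9]
width: 0.002
finger_force: 7.0
time_s: 6.5
ee_pos: [401.9, 234.7, 163.3]
tool_rot: [1.0, 0.006, -0.001, 0.0]
contact_force: [-0.4, 0.5, 0.5]
width: 0.845
finger_force: 0.0
t 6.6 shift [ 0.0562 -0.006   0.1775] turn [-0.002 -0.011 -0.008] pos [405.1 235.  163.2] F [0.6 0.4 0.4]
```

View pics/s3.png

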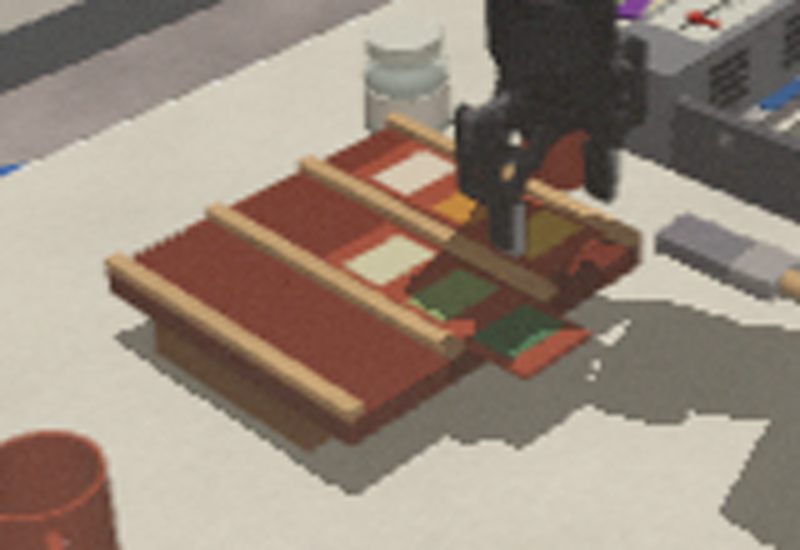

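The green strip overhangs the board edge. Its front corners are at about (524,375) and (592,336) in the crop.

```bash
python3 - <<'E'
from h import *
c=load('side')
for x,y in[(524,372),(592,334),(467,338),(460,350)]: print(atz(c,200+(x+.5)/5-.5,180+(y+.5)/5-.5,75).round(1))
E
```

```text
[401.5 263.2  75. ]
[398.2 206.1  75. ]
[452.8 262.9  75. ]
[446.8 274.6  75. ]
```

```bash
python3 -m inch '[[[0.05,-0.002,0.1],[0,0,0],0.9],[[0,0,0.1],[0,0,0],0.9],[[0,0,0.1],[0,0,0],0.9],[[0,0,0.08],[0,0,0],0.9],[[0,0,0],[0,0,0],0.9]]'
python3 go.py 421 235.5 47 0.012
```

```text
time_s: 7.22
ee_pos: [419.6, 235.1, 46.9]
tool_rot: [1.0, 0.005, -0.002, 0.001]
contact_force: [-0.7, 0.0, 0.0]
width: 0.953
finger_force: 0.0
t 7.2 shift [ 0.0047 -0.0013 -0.0003] turn [ 0.015  0.037 -0.019] pos [419.6 235.1  46.9] F [-0.7  0.   0. ]
```

```bash
python3 -m inch '[[[0,0,0],[0,0,0],-0.2],[[0,0,0],[0,0,0],-0.2],[[0,0,0],[0,0,0],-0.2],[[0,0,0],[0,0,0],-0.2]]' 80
python3 - <<'E'
from h import *
c=snap('side'); crop(c,200,360,180,290,5,'s4.png'); snap('top')
E
```

```text
time_s: 7.72
ee_pos: [420.8, 235.9, 49.6]
tool_rot: [1.0, 0.005, 0.001, -0.0]
contact_force: [2.8, -0.3, 5.7]
width: 0.675
finger_force: 84.6
```

View pics/s4.png

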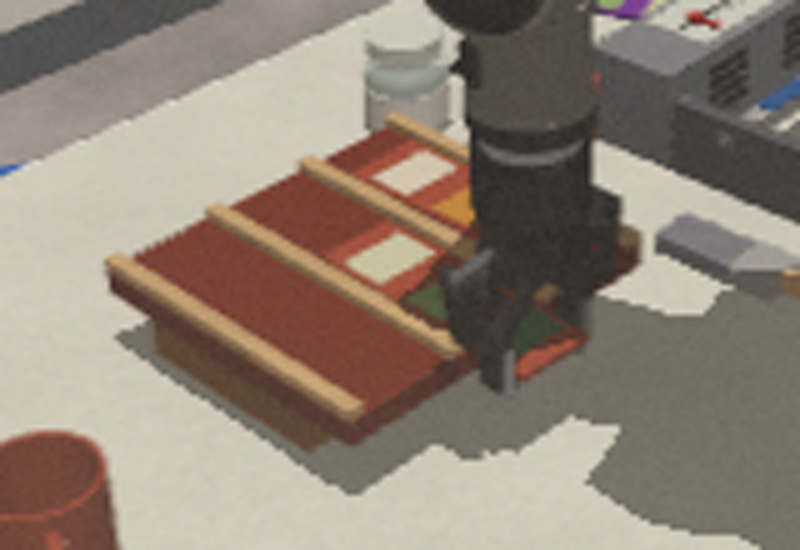

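```bash
python3 -m inch '[[[0,0,-0.02],[0,0,0],-0.2],[[0,0,-0.07],[0,0,0],-0.2],[[0,0,-0.12],[0,0,0],-0.2],[[0,0,-0.12],[0,0,0],-0.2],[[0,0,-0.05],[0,0,0],-0.2],[[0,0,0],[0,0,0],-0.2]]'
python3 -m inch '[[[-0.005,0.08,0],[0,0,0],-0.2],[[-0.005,0.161,0],[0,0,0],-0.2],[[-0.005,0.161,0],[0,0,0],-0.2],[[-0.005,0.161,0],[0,0,0],-0.2],[[-0.005,0.161,0],[0,0,0],-0.2],[[-0.005,0.161,0],[0,0,0],-0.2],[[-0.005,0.161,0],[0,0,0],-0.2],[[-0.005,0.161,0],[0,0,0],-0.2],[[-0.005,0.161,0],[0,0,0],-0.2],[[-0.005,0.161,0],[0,0,0],-0.2],[[-0.005,0.08,0],[0,0,0],-0.2],[[0,0,0],[0,0,-0.55],-0.2]]'
python3 -m inch '[[[0,0,0],[0,0,0],-0.2]]'
python3 go.py 411.4 -248.6 100 0.067
python3 - <<'E'
from h import *
c=snap('side'); crop(c,300,460,120,240,5,'s5.png'); c=snap('top'); crop(c,330,460,160,275,5,'t5.png')
E
```

```text
time_s: 8.57
ee_pos: [419.6, 235.7, 163.4]
tool_rot: [1.0, 0.005, 0.0, -0.0]
contact_force: [-0.1, -0.4, -1.8]
width: 0.675
finger_force: 85.6
time_s: 10.07
ee_pos: [407.4, -248.4, 161.1]
tool_rot: [0.999, 0.032, -0.001, -0.001]
contact_force: [-0.2, 0.7, -2.4]
width: 0.675
finger_force: 85.7
time_s: 10.2
ee_pos: [407.6, -246.8, 161.4]
tool_rot: [0.999, 0.032, -0.001, -0.001]
contact_force: [-0.2, 0.1, -1.1]
width: 0.674
finger_force: 85.7
t 10.2 shift [0.0128 0.0072 0.2045] turn [-0.022  0.023 -0.023] pos [ 407.6 -246.8  161.4] F [-0.2  0.1 -1.1]
```

View pics/s5.png

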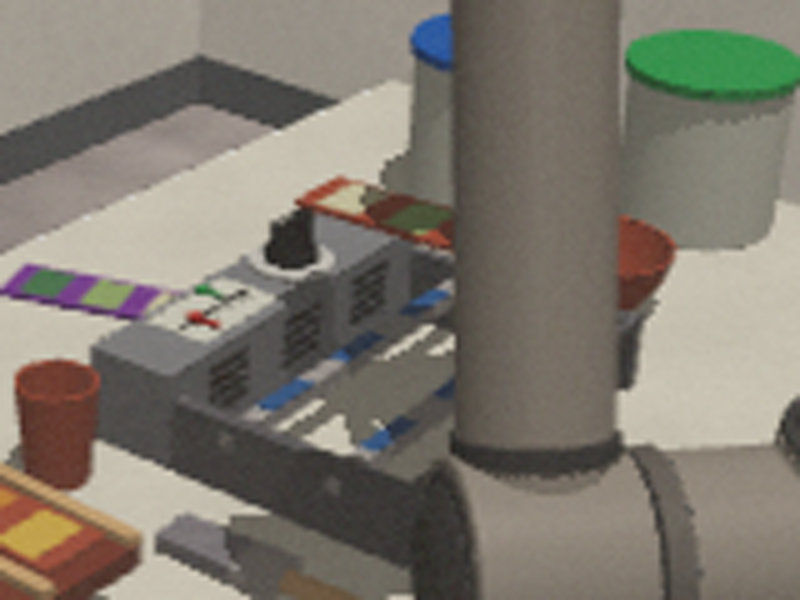

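View pics/t5.png

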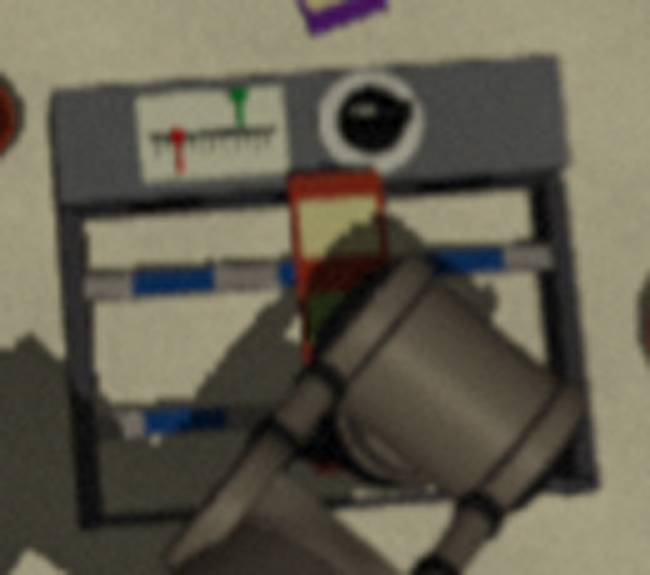

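The strip is held level over bay 1. Its far edge is at (289,178)–(380,171) in the top crop, and its left side runs from (289,178) to (306,358).

```bash
python3 - <<'E'
from h import *
c=load('top'); q=lambda x,y:(330+(x+.5)/5-.5,160+(y+.5)/5-.5)
for x,y in[(335,220),(340,190),(340,270)]: print('d',atd(c,*q(x,y)).round(1))
for x,y in[(289,179),(380,172),(306,355)]: print(atz(c,*q(x,y),187).round(1))
E
```

```text
d [ 546.8 -233.6  187.2]
d [ 566.7 -237.8  184.4]
d [ 514.6 -235.8  187.8]
[ 573.4 -205.   187. ]
[ 577.8 -263.3  187. ]
[ 460.7 -213.   187. ]
```

```bash
python3 -m inch '[[[0.014,0.010,0],[0,0,0],-0.2],[[0,0,0.1],[0,0,0],-0.2],[[0,0,0.1],[0,0,0],-0.2],[[0,0,0.1],[0,0,0],-0.2],[[0,0,0.08],[0,0,0],-0.2],[[0,0,0.02],[0,0,0],-0.2],[[0,0,0],[0,0,0],-0.2],[[0,0,0],[0,0,0],-0.2]]'
python3 go.py 412 -249.5 35 0.067
```

```text
time_s: 11.3
ee_pos: [413.5, -250.4, 43.7]
tool_rot: [0.999, 0.033, 0.001, 0.001]
contact_force: [-0.2, -0.2, -0.9]
width: 0.677
finger_force: 85.7
t 11.3 shift [-0.0049 -0.0033  0.0289] turn [ 0.014 -0.014 -0.011] pos [ 413.5 -250.4   43.7] F [-0.2 -0.2 -0.9]
```

```bash
python3 -m inch '[[[-0.005,-0.003,0.015],[0,0,0],-0.2],[[0,0,0.01],[0,0,0],-0.2],[[0,0,0.0],[0,0,0],-0.2],[[0,0,0],[0,0,0],-0.2]]'
python3 go.py 412 -249.5 35 0.067
```

```text
time_s: 11.8
ee_pos: [411.4, -249.2, 35.3]
tool_rot: [0.999, 0.033, 0.0, 0.0]
contact_force: [1.0, 0.1, -0.1]
width: 0.676
finger_force: 85.8
t 11.8 shift [0.0021 0.0011 0.001 ] turn [ 0.002 -0.001 -0.012] pos [ 411.4 -249.2   35.3] F [ 1.   0.1 -0.1]
```

```bash
python3 -m inch '[[[0.002,0.001,0.003],[0,0,0],-0.2],[[0,0,0],[0,0,0],-0.2]]'; python3 -m inch '[[[0,0,0],[0,0,0],0.2],[[0,0,0],[0,0,0],0.6],[[0,0,0],[0,0,0],0.75],[[0,0,0],[0,0,0],0.75],[[0,0,-0.05],[0,0,0],0.75],[[0,0,-0.15],[0,0,0],0.75],[[0,0,-0.2],[0,0,0],0.75],[[0,0,0],[0,0,0],0.75]]'
```

```text
time_s: 12.05
ee_pos: [412.1, -249.6, 34.9]
tool_rot: [0.999, 0.033, 0.0, 0.0]
contact_force: [-2.4, 0.7, 6.4]
width: 0.678
finger_force: 86.4
time_s: 13.05
ee_pos: [414.2, -251.2, 159.6]
tool_rot: [0.999, 0.033, 0.004, 0.004]
contact_force: [0.4, 0.4, 0.0]
width: 0.879
finger_force: 0.0
```

```bash
python3 -m inch '[[[0,0,0],[0,0,0.54],0],[[0,-0.1,0],[0,0,0],-1],[[0.0655,-0.166,0],[0,0,0],-1],[[0.0655,-0.166,0],[0,0,0],-1],[[0.0655,-0.166,0],[0,0,0],-1],[[0.0655,-0.166,0],[0,0,0],-1],[[0.0655,-0.166,0],[0,0,0],-1],[[0.0655,-0.166,0],[0,0,0],-1],[[0.0655,-0.166,0],[0,0,0],-1],[[0.0655,-0.066,0],[0,0,0],-1],[[0,0,0],[0,0,0],-1]]'
python3 go.py 566 151.5 89 0.013
python3 - <<'E'
from h import *
c=snap('top'); a=cv2.resize(np.ascontiguousarray(c['pixels'][155:270,205:460,::-1]),None,fx=3.1,fy=3.1,interpolation=cv2.INTER_CUBIC); cv2.imwrite('pics/t6.png',a)
E
```

```text
time_s: 14.42
ee_pos: [564.6, 152.3, 153.5]
tool_rot: [1.0, 0.007, -0.0, 0.0]
contact_force: [-0.0, -0.3, -0.4]
width: 0.001
finger_force: 0.0
t 14.4 shift [0.0049 0.0026 0.2151] turn [0.001 0.007 0.012] pos [564.6 152.3 153.5] F [-0.  -0.3 -0.4]
```

View pics/t6.png

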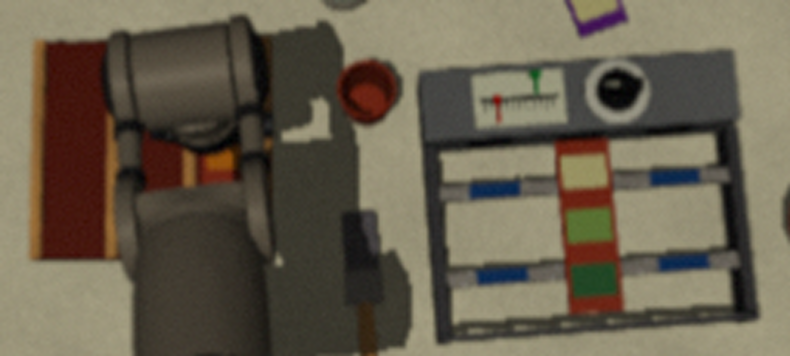

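The green strip lies on bay 1, with corners at about (555,139), (607,136), (622,310) and (569,314). I'll check it numerically and confirm the amber strip is still where it was.

```bash
python3 - <<'E'
from h import *
c=load('top'); crop(c,370,420,190,265,8,'t6b.png')
P=[atz(c,205+(x+.5)/3.1-.5,155+(y+.5)/3.1-.5,60) for x,y in[(555,139),(607,136),(622,310),(569,314)]]
m=np.mean(P,0);d=(P[0]+P[1]-P[2]-P[3])/2; print(m.round(1),d.round(1),np.arctan2(d[1],d[0]).round(3))
w=(P[0]+P[3]-P[1]-P[2])/2; print(w.round(1))
E
python3 -m inch '[[[0.004,0.003,0.1],[0,0,0],-1],[[0,0,0.1],[0,0,0],-1],[[0,0,0.01],[0,0,0],-1],[[0,0,0],[0,0,0],-1]]'
python3 - <<'E'
from h import *
c=snap('side'); crop(c,200,360,180,290,5,'s7.png')
E
```

```text
[ 488.6 -242.2   60. ] [192.7  10.8   0. ] 0.056
[-3.7 57.8  0. ]
time_s: 14.98
ee_pos: [565.7, 149.3, 92.1]
tool_rot: [1.0, 0.005, 0.0, 0.0]
contact_force: [0.6, 0.5, 0.9]
width: -0.0
finger_force: 0.0
```

View pics/s7.png

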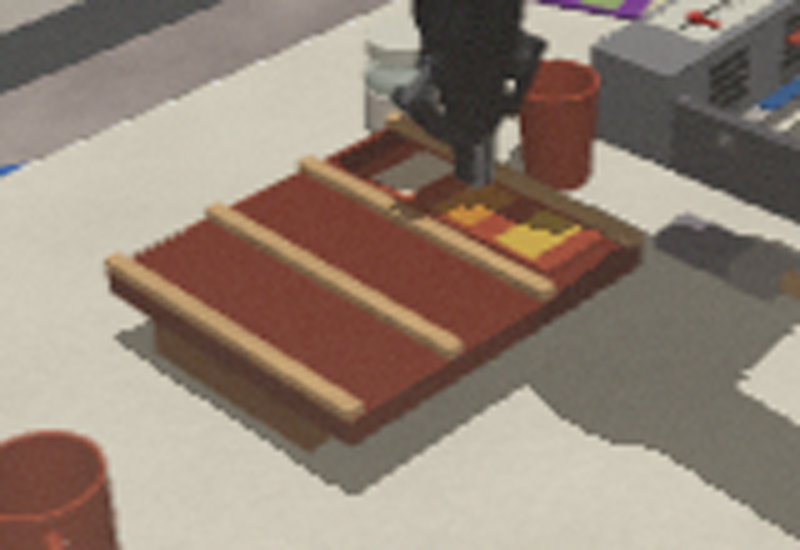

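The amber strip is unmoved and the finger is over its middle. Now I'll press and drag 70 mm.

```bash
python3 -m inch '[[[0,-0.004,0.03],[0,0,0],-1],[[0,0,0.02],[0,0,0],-1],[[0,0,0.005],[0,0,0],-1],[[0,0,0.004],[0,0,0],-1],[[0,0,0],[0,0,0],-1]]'; python3 go.py 566 151.5 75 0.013
```

```text
time_s: 15.65
ee_pos: [565.9, 151.3, 75.1]
tool_rot: [1.0, 0.006, 0.001, 0.0]
contact_force: [-3.3, -0.7, 11.2]
width: -0.001
finger_force: 5.3
t 15.7 shift [ 0.0004 -0.0008  0.0002] turn [ 0.    -0.013 -0.009] pos [565.9 151.3  75.1] F [-3.3 -0.7 11.2]
```

```bash
python3 -m inch '[[[-0.02,0,0],[0,0,0],-1],[[-0.03,0,0],[0,0,0],-1],[[-0.03,0,0.0003],[0,0,0],-1],[[-0.03,0,0.0003],[0,0,0],-1],[[-0.03,0,0.0003],[0,0,0],-1],[[-0.03,0,0.0003],[0,0,0],-1],[[-0.03,0,0.0003],[0,0,0],-1],[[-0.03,0,0.0003],[0,0,0],-1],[[-0.003,0,0],[0,0,0],-1],[[0,0,0],[0,0,0],-1]]'; python3 -m inch '[[[0,0,-0.05],[0,0,0],-1],[[0,0,-0.15],[0,0,0],0],[[-0.15,0,-0.1],[0,0,0],0.9],[[-0.15,0,0],[0,0,0],0.9],[[0,0,0],[0,0,0],0.9],[[0,0,0],[0,0,0],0.9]]'
python3 go.py 421 151 47 0.012
python3 - <<'E'
from h import *
c=snap('side'); crop(c,200,360,180,290,5,'s8.png'); snap('top')
E
```

```text
time_s: 16.9
ee_pos: [497.9, 150.7, 75.0]
tool_rot: [1.0, 0.006, 0.003, -0.0]
contact_force: [-0.2, 0.9, 11.4]
width: -0.004
finger_force: 5.7
time_s: 17.65
ee_pos: [406.5, 149.4, 163.6]
tool_rot: [1.0, 0.006, 0.001, -0.0]
contact_force: [-0.4, 0.5, -0.5]
width: 0.949
finger_force: 0.0
t 17.6 shift [ 0.0479 -0.0048  0.3889] turn [-0.001 -0.015 -0.   ] pos [406.5 149.4 163.6] F [-0.4  0.5 -0.5]
```

View pics/s8.png

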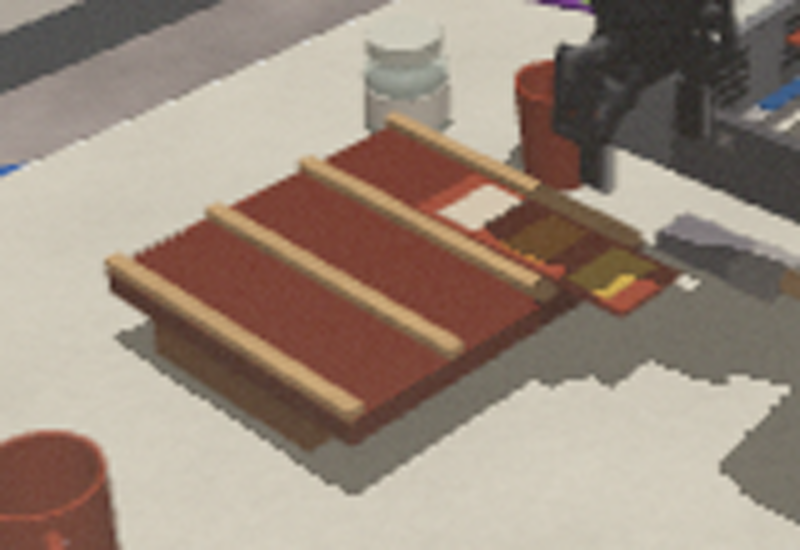

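The amber strip overhangs the edge. Its front corners are at about (618,312) and (683,273).

```bash
python3 - <<'E'
from h import *
c=load('side')
for x,y in[(618,311),(684,273)]: print(atz(c,200+(x+.5)/5-.5,180+(y+.5)/5-.5,75).round(1))
E
python3 -m inch '[[[0.046,-0.005,0.1],[0,0,0],0.9],[[0,0,0.1],[0,0,0],0.9],[[0,0,0.1],[0,0,0],0.9],[[0,0,0.08],[0,0,0],0.9],[[0,0,0],[0,0,0],0.9]]'
python3 go.py 421 151 48.5 0.012
```

```text
[403.3 176.7  75. ]
[400.9 115.8  75. ]
time_s: 18.38
ee_pos: [419.0, 150.6, 47.4]
tool_rot: [1.0, 0.006, -0.002, 0.0]
contact_force: [-0.5, -0.4, 0.2]
width: 0.951
finger_force: 0.0
t 18.4 shift [ 0.0068 -0.0013 -0.0037] turn [ 0.008  0.041 -0.006] pos [419.  150.6  47.4] F [-0.5 -0.4  0.2]
```

```bash
python3 -m inch '[[[0.003,0,-0.003],[0,0,0],-0.2],[[0,0,0],[0,0,0],-0.2],[[0,0,0],[0,0,0],-0.2],[[0,0,0],[0,0,0],-0.2]]' 80
python3 -m inch '[[[0,0,-0.02],[0,0,0],-0.2],[[0,0,-0.07],[0,0,0],-0.2],[[0,0,-0.12],[0,0,0],-0.2],[[0,0,-0.12],[0,0,0],-0.2],[[0,0,-0.05],[0,0,0],-0.2],[[0,0,0],[0,0,0],-0.2]]'
python3 - <<'E'
from h import *
# check: green strip pose on dryer from colour
c=snap('top'); s=get_state(); np.save('g.npy',s['ee_pos'])
hsv=cv2.cvtColor(c['pixels'],cv2.COLOR_RGB2HSV); k=hsv[195:275,370:425]
for n,lo,hi in[('lightgreen',(35,90,60),(60,255,255)),('darkgreen',(60,100,30),(85,255,255)),('cream',(22,50,130),(40,140,255))]:
    m=cv2.inRange(k,lo,hi); nn,l,st,ce=cv2.connectedComponentsWithStats(m); i=1+st[1:,4].argmax(); u,v=ce[i]+[370,195]
    print(n,st[i].tolist(),atz(c,u,v,60).round(1))
E
```

```text
time_s: 18.88
ee_pos: [421.6, 151.0, 50.8]
tool_rot: [1.0, 0.006, 0.002, -0.0]
contact_force: [2.3, 0.2, 5.3]
width: 0.679
finger_force: 84.4
time_s: 19.62
ee_pos: [420.4, 151.0, 164.7]
tool_rot: [1.0, 0.006, 0.001, -0.0]
contact_force: [-0.2, 0.3, -2.4]
width: 0.676
finger_force: 85.5
lightgreen [18, 28, 14, 10, 122] [ 487.5 -242.5   60. ]
darkgreen [20, 46, 13, 9, 92] [ 427.5 -247.2   60. ]
cream [0, 65, 55, 15, 664] [ 348.6 -253.2   60. ]
```

```bash
python3 -m inch '[[[-0.01,0.07,0],[0,0,0],-0.2],[[-0.01,0.143,0],[0,0,0],-0.2],[[-0.01,0.143,0],[0,0,0],-0.2],[[-0.01,0.143,0],[0,0,0],-0.2],[[-0.01,0.143,0],[0,0,0],-0.2],[[-0.01,0.143,0],[0,0,0],-0.2],[[-0.01,0.143,0],[0,0,0],-0.2],[[0,0.07,0],[0,0,0],-0.2],[[0,0,0],[0,0,-0.55],-0.2],[[0,0,0],[0,0,0],-0.2],[[0,0,0],[0,0,0],-0.2]]'
python3 go.py 402.7 -149.1 161 0.067
cat > seg.py <<'E'
from h import *
c=snap('top'); hsv=cv2.cvtColor(c['pixels'],cv2.COLOR_RGB2HSV); s=get_state(); print('tcp',s['ee_pos'].round(1))
def blobs(n,lo,hi,z,box,k=3,a=25):
    u0,u1,v0,v1=box; m=cv2.inRange(hsv[v0:v1,u0:u1],lo,hi); nn,l,st,ce=cv2.connectedComponentsWithStats(m)
    for i in sorted(range(1,nn),key=lambda i:-st[i,4])[:k]:
        if st[i,4]>a:
            u,v=ce[i]+[u0,v0]; print(n,(ce[i]+[u0,v0]).round(1),st[i,2:].tolist(),atz(c,u,v,z).round(1),'d',atd(c,u,v).round(1))
E
python3 - <<'E'
from seg import *
z=s['ee_pos'][2]+25.4
blobs('orange',(8,150,60),(19,255,255),z,(340,400,150,265))
blobs('yellow',(19,150,60),(28,255,255),z,(340,400,150,265))
blobs('blue',(95,110,40),(125,255,255),55,(340,460,195,262),6)
blobs('lgreen',(35,90,60),(60,255,255),60,(370,425,195,275)); blobs('dgreen',(60,100,30),(85,255,255),60,(370,425,195,275))
crop(c,330,430,150,270,5,'t9.png')
E
```

```text
time_s: 21.05
ee_pos: [402.5, -148.2, 163.3]
tool_rot: [0.999, 0.033, -0.001, -0.0]
contact_force: [0.1, 0.5, -1.2]
width: 0.676
finger_force: 85.6
t 21.1 shift [0.0005 0.003  0.0077] turn [-0.009  0.014 -0.008] pos [ 402.5 -148.2  163.3] F [ 0.1  0.5 -1.2]
tcp [ 402.7 -148.2  163.5]
blue [422.  211.6] [15, 5, 60] [ 541.8 -339.3   55. ] d [ 541.6 -339.    56.4]
blue [425.  239.1] [15, 5, 60] [ 447.1 -346.    55. ] d [ 447.2 -346.3   53.5]
```

View pics/t9.png

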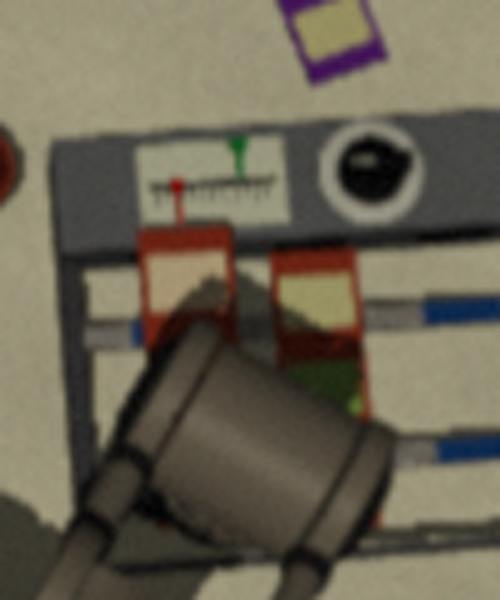

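The amber strip hovers over bay 0 with its far edge at (138,231)–(233,226), and the green strip on bay 1 is still square.

```bash
python3 - <<'E'
from h import *
c=load('top'); q=lambda x,y:(330+(x+.5)/5-.5,150+(y+.5)/5-.5)
P=[atz(c,*q(x,y),187.5) for x,y in[(138,232),(233,226)]]; print(P[0].round(1),P[1].round(1)); d=P[0]-P[1]; print('yaw',np.arctan2(-d[0],d[1]))
m=(P[0]+P[1])/2; print('centre',(m-95*np.array([np.cos(.067),np.sin(.067),0])).round(1), atd(c,*q(190,280)).round(1))
# cream swatch of held strip and of strip b
hsv=cv2.cvtColor(c['pixels'],cv2.COLOR_RGB2HSV)
for n,x0,x1,y0,y1,z in[('c',132,242,225,330,187.5),('b',265,365,250,345,60)]:
    u0,u1,v0,v1=[int(a) for a in(330+x0/5,330+x1/5,150+y0/5,150+y1/5)]
    m=((hsv[v0:v1,u0:u1,1]<125)&(hsv[v0:v1,u0:u1,2]>110)).astype(np.uint8); nn,l,st,ce=cv2.connectedComponentsWithStats(m,connectivity=4)
    for i in range(1,nn):
        if st[i,4]>30: print(n,st[i].tolist(),atz(c,*(ce[i]+[u0,v0]),z).round(1))
E
```

```text
[ 571.6 -108.8  187.5] [ 575.3 -169.3  187.5]
yaw 0.061764034267546786
centre [ 478.6 -145.4  187.5] [ 540.7 -141.4  186.5]
c [4, 5, 15, 13, 125] [ 543.  -135.7  187.5]
b [3, 5, 15, 11, 129] [ 549.4 -240.9   60. ]
```

```bash
python3 -m inch '[[[-0.005,0.001,0],[0,0,0],-0.2],[[0,0,0.1],[0,0,0],-0.2],[[0,0,0.1],[0,0,0],-0.2],[[0,0,0.1],[0,0,0],-0.2],[[0,0,0.09],[0,0,0],-0.2],[[0,0,0.02],[0,0,0],-0.2],[[0,0,0],[0,0,0],-0.2],[[0,0,0],[0,0,0],-0.2]]'
python3 go.py 401.2 -148.6 36 0.067
```

```text
time_s: 22.1
ee_pos: [402.2, -149.5, 41.9]
tool_rot: [0.999, 0.033, 0.001, 0.001]
contact_force: [1.0, -0.0, -1.2]
width: 0.675
finger_force: 85.7
t 22.1 shift [-0.003  -0.0032  0.0198] turn [ 0.012 -0.017 -0.001] pos [ 402.2 -149.5   41.9] F [ 1.  -0.  -1.2]
```

```bash
python3 -m inch '[[[-0.003,-0.003,0.012],[0,0,0],-0.2],[[0,0,0.005],[0,0,0],-0.2],[[0,0,0.003],[0,0,0],-0.2],[[0,0,0],[0,0,0],-0.2],[[0,0,0],[0,0,0],-0.2]]'
python3 go.py 401.2 -148.6 36 0.067
```

```text
time_s: 22.72
ee_pos: [400.6, -148.3, 35.8]
tool_rot: [0.999, 0.033, 0.0, 0.0]
contact_force: [-3.6, 1.1, 10.8]
width: 0.672
finger_force: 86.7
t 22.7 shift [ 0.0019  0.0011 -0.0006] turn [ 0.005 -0.007 -0.001] pos [ 400.6 -148.3   35.8] F [-3.6  1.1 10.8]
```

```bash
python3 -m inch '[[[0,0,-0.002],[0,0,0],-0.2],[[0,0,0],[0,0,0],0.2],[[0,0,0],[0,0,0],0.6],[[0,0,0],[0,0,0],0.68],[[0,0,0],[0,0,0],0.68],[[0,0,-0.05],[0,0,0],0.68],[[0,0,-0.15],[0,0,0],0.68],[[0,0,-0.2],[0,0,0],0.68],[[0,-0.2,0],[0,0,0],0.68],[[0,-0.2,0],[0,0,0],0.68],[[0,-0.2,0],[0,0,0],0.68],[[0,-0.2,0],[0,0,0],0.68]]'
python3 -m inch '[[[0,-0.2,0],[0,0,0],0.68],[[0,0,0],[0,0,0],0]]'
cat > chk.py <<'E'
from seg import *
blobs('orange',(8,150,60),(19,255,255),60,(340,400,190,275))
blobs('yellow',(19,150,60),(28,255,255),60,(340,400,190,275))
blobs('blue',(95,110,40),(125,255,255),55,(340,460,195,262),6,15)
blobs('lgreen',(35,90,60),(60,255,255),60,(370,425,195,275)); blobs('dgreen',(60,100,30),(85,255,255),60,(370,425,195,275))
# terracotta+swatch silhouette of the strips: sample min-area rects on height map from depth
D=c['depth'];v,u=np.mgrid[185:275,335:455]; n=cv2.undistortPoints(np.stack([u.ravel(),v.ravel()],1).astype(float)[:,None],c['camera_matrix'],np.array(c['distortion'],float))[:,0]
T=np.linalg.inv(c['camera_from_world']); d=D[185:275,335:455].ravel()
W=(np.c_[n*d[:,None],d]@T[:3,:3].T+T[:3,3])
o=np.array([485.2,-243.7]); ex=np.array([np.cos(.067),np.sin(.067)]); ey=np.array([-ex[1],ex[0]])
X=(W[:,:2]-o)@ex; Y=(W[:,:2]-o)@ey
rgb=c['pixels'][185:275,335:455].reshape(-1,3).astype(int)
for y0,n in((0,'bay1'),(100,'bay0')):
    k=(abs(X)<98)&(abs(Y-y0)<37)&(W[:,2]>50)&(W[:,2]<70)&(abs(X-50)>12)&(abs(X+45)>12)
    P=np.c_[X[k],Y[k]].astype(np.float32); print(n,cv2.minAreaRect(P), 'z med by half',[np.median(W[k&(X*sg>0),2]).round(1) for sg in(-1,1)], 'mean Y front/mid/back',[Y[k&(abs(X-a)<b)].mean().round(1) for a,b in((-75,17),(0,30),(77,14))])
E
python3 chk.py
```

```text
time_s: 24.22
ee_pos: [384.2, 92.9, 155.7]
tool_rot: [0.999, 0.033, 0.0, 0.0]
contact_force: [1.5, 0.6, -0.2]
width: 0.838
finger_force: 0.0
time_s: 24.48
ee_pos: [379.5, 154.7, 155.5]
tool_rot: [0.999, 0.037, 0.0, -0.0]
contact_force: [0.3, -0.4, -0.1]
width: 0.645
finger_force: 0.0
tcp [379.8 152.7 155.4]
orange [365.1 230.1] [17, 13, 204] [ 478.  -142.2   60. ] d [ 478.3 -142.5   57.2]
orange [366.2 247.5] [18, 14, 90] [ 418.9 -145.2   60. ] d [ 418.8 -145.    61.3]
orange [390.9 227. ] [14, 14, 41] [ 488.2 -230.2   60. ] d [ 487.8 -229.8   63.2]
yellow [366.7 247.7] [14, 10, 134] [ 418.2 -146.7   60. ] d [ 418.1 -146.6   61.1]
blue [425.  239.1] [15, 5, 60] [ 447.1 -346.    55. ] d [ 446.9 -345.7   56.6]
blue [422.1 211.6] [15, 5, 59] [ 541.7 -339.7   55. ] d [ 541.5 -339.4   56.5]
lgreen [394.5 227.2] [14, 10, 122] [ 487.5 -242.5   60. ] d [ 487.5 -242.5   60. ]
lgreen [397.2 245.9] [14, 11, 32] [ 424.  -249.9   60. ] d [ 424.  -249.9   59.8]
dgreen [396.3 244.9] [13, 9, 93] [ 427.4 -246.9   60. ] d [ 427.4 -246.9   59.8]
bay1 ((3.1254653930664062, 0.43988990783691406), (189.62989807128906, 61.02363586425781), 0.12760326266288757) z med by half [np.float64(60.0), np.float64(60.5)] mean Y front/mid/back [np.float64(0.8), np.float64(0.9), np.float64(1.7)]
bay0 ((1.0741806030273438, 101.19212341308594), (60.96433639526367, 190.4061737060547), 88.9849624633789) z med by half [np.float64(61.0), np.float64(60.6)] mean Y front/mid/back [np.float64(102.9), np.float64(101.1), np.float64(100.0)]
```

Both strips lie flat, within about 3 mm and 1°. Next is the knob: I'll get the bar angle and pointer offset from point clouds.

```bash
cat > knob.py <<'E'
from h import *
import sys
def cloud(c,box):
    u0,u1,v0,v1=box; v,u=np.mgrid[v0:v1,u0:u1]; n=cv2.undistortPoints(np.stack([u.ravel(),v.ravel()],1).astype(float)[:,None],c['camera_matrix'],np.array(c['distortion'],float))[:,0]
    d=c['depth'][v0:v1,u0:u1].ravel(); T=np.linalg.inv(c['camera_from_world'])
    return (np.c_[n*d[:,None],d]@T[:3,:3].T+T[:3,3]),c['pixels'][v0:v1,u0:u1].reshape(-1,3).astype(int)
K=np.array([627.,-268.5])
for nm in('top','side'):
    c=snap(nm); p=proj(c,[*K,115]); box=[int(a) for a in(p[0]-22,p[0]+22,p[1]-22,p[1]+22)]
    W,col=cloud(c,box); near=np.linalg.norm(W[:,:2]-K,axis=1)<34
    k=near&(W[:,2]>108)&(W[:,2]<135); P=W[k]
    print(nm,p.round(1),k.sum(),'mean',P.mean(0).round(1),'rect',cv2.minAreaRect(P[:,:2].astype(np.float32)))
    print(P.round(0).astype(int).tolist()[:60])
c=np.load('top.npz'); hsv=cv2.cvtColor(c['pixels'],cv2.COLOR_RGB2HSV)
ex=np.array([np.cos(.067),np.sin(.067)]); ey=np.array([-ex[1],ex[0]])
for n,lo,hi,z in(('red',[(0,130,90),(172,130,90)],[(9,255,255),(180,255,255)],90),('green',[(50,90,50)],[(85,255,255)],86)):
    m=sum(cv2.inRange(hsv[172:203,355:392],a,b)//255 for a,b in zip(lo,hi)); v,u=np.nonzero(m)
    w=255-c['pixels'][172:203,355:392].min(2)[v,u].astype(float)
    Q=np.array([atz(c,a+355,b+172,z) for a,b in zip(u,v)]); Y=(Q[:,:2]-[485.2,-243.7])@ey; X=(Q[:,:2]-[485.2,-243.7])@ex
    print(n,len(u),'Y mean',Y.mean().round(2),'med',np.median(Y).round(1),sorted(zip(X.round(0),Y.round(0)))[:40])
E
python3 knob.py
```

```text
top [403.3 183.6] 71 mean [ 628.1 -273.4  124.7] rect ((629.5398559570312, -273.5068664550781), (15.773980140686035, 45.375240325927734), 1.6578898429870605)
[[638, -280, 123], [637, -282, 128], [637, -286, 127], [638, -290, 123], [637, -293, 125], [633, -252, 128], [634, -259, 125], [633, -262, 127], [633, -266, 127], [634, -269, 125], [634, -273, 122], [633, -275, 130], [633, -279, 127], [634, -283, 124], [634, -286, 126], [632, -288, 132], [632, -291, 134], [634, -296, 125], [633, -251, 115], [630, -252, 129], [630, -255, 128], [629, -258, 130], [629, -262, 130], [630, -266, 128], [630, -269, 127], [629, -272, 131], [629, -275, 133], [631, -280, 124], [629, -281, 133], [631, -286, 124], [630, -289, 125], [630, -293, 125], [630, -296, 127], [630, -251, 110], [626, -252, 131], [627, -256, 125], [626, -258, 131], [625, -261, 133], [626, -265, 128], [627, -269, 124], [627, -273, 124], [627, -276, 127], [627, -279, 125], [627, -282, 126], [626, -285, 131], [627, -289, 125], [627, -292, 126], [623, -252, 127], [623, -255, 128], [624, -259, 125], [625, -263, 121], [623, -265, 130], [623,
[... 2019 characters left out ...]
.0)), (np.float64(146.0), np.float64(89.0)), (np.float64(146.0), np.float64(92.0)), (np.float64(146.0), np.float64(95.0))]
green 14 Y mean 47.83 med 47.6 [(np.float64(154.0), np.float64(47.0)), (np.float64(157.0), np.float64(46.0)), (np.float64(158.0), np.float64(50.0)), (np.float64(161.0), np.float64(46.0)), (np.float64(161.0), np.float64(49.0)), (np.float64(164.0), np.float64(46.0)), (np.float64(165.0), np.float64(49.0)), (np.float64(168.0), np.float64(45.0)), (np.float64(168.0), np.float64(49.0)), (np.float64(168.0), np.float64(52.0)), (np.float64(171.0), np.float64(45.0)), (np.float64(171.0), np.float64(48.0)), (np.float64(172.0), np.float64(52.0)), (np.float64(175.0), np.float64(45.0))]
```

```bash
python3 go.py 626.5 -273 200 0.074
```

```text
t 24.6 shift [ 0.7239  1.4639 -0.1483] turn [ 0.005  0.004 -0.07 ] pos [380.4 150.6 155.4] F [0.7 0.3 0.5]
```

```bash
python3 -m inch '[[[0.02,0.02,-0.15],[0,0,0],0.1],[[0.072,0.146,0],[0,0,0],0.1],[[0.072,0.146,0],[0,0,0],0.1],[[0.072,0.146,0],[0,0,0],0.1],[[0.072,0.146,0],[0,0,0],0.1],[[0.072,0.146,0],[0,0,0],0.1],[[0.072,0.146,0],[0,0,0],0.1],[[0.072,0.146,0],[0,0,0],0.1],[[0.072,0.146,0],[0,0,0],0.1],[[0.072,0.146,0],[0,0,0],0.1],[[0.052,0.126,0],[0,0,0],0.1],[[0,0,0],[0,0,0],0.1]]'
python3 -m inch '[[[0,0,0],[0,0,-1],0.1],[[0,0,0],[0,0,-1],0.1],[[0,0,0],[0,0,-1],0.1],[[0,0,0],[0,0,-1],0.1],[[0,0,0],[0,0,-1],0.1],[[0,0,0],[0,0,-1],0.1],[[0,0,0],[0,0,-1],0.1],[[0,0,0],[0,0,-1],0.1],[[0,0,0],[0,0,-1],0.1],[[0,0,0],[0,0,-1],0.1],[[0,0,0],[0,0,-1],0.1],[[0,0,0],[0,0,-1],0.1]]'
python3 -m inch '[[[0,0,0],[0,0,-1],0.1],[[0,0,0],[0,0,-1],0.1],[[0,0,0],[0,0,-1],0.1],[[0,0,0],[0,0,-0.6],0.1],[[0,0,0],[0,0,0],0.1]]'
python3 go.py 626.5 -273 105 1.64; python3 -c "
from bench import *;print(get_state()['joint_pos'].round(2))"
```

```text
time_s: 26.12
ee_pos: [623.9, -276.9, 199.0]
tool_rot: [1.0, 0.03, -0.001, 0.0]
contact_force: [-1.1, -0.5, -0.7]
width: 0.55
finger_force: 0.0
time_s: 27.62
ee_pos: [623.9, -272.3, 200.6]
tool_rot: [0.806, 0.592, -0.0, -0.0]
contact_force: [0.2, 0.5, -0.7]
width: 0.555
finger_force: 0.0
time_s: 28.25
ee_pos: [624.1, -272.3, 200.6]
tool_rot: [0.688, 0.726, -0.0, -0.0]
contact_force: [0.7, 0.2, 1.1]
width: 0.548
finger_force: 0.0
t 28.2 shift [-0.003   0.008   0.3188] turn [-0.005 -0.003 -0.154] pos [ 624.1 -272.3  200.6] F [0.7 0.2 1.1]
[-0.52  0.66  1.08 -0.    1.4  -0.58]
```

```bash
python3 -m inch '[[[-0.003,0.008,0.1],[0,0,-0.15],0.1],[[0,0,0.1],[0,0,0],0.1],[[0,0,0.08],[0,0,0],0.1],[[0,0,0.03],[0,0,0],0.1],[[0,0,0],[0,0,0],0.1],[[0,0,0],[0,0,0],0.1]]'
python3 go.py 626.5 -273 105 1.64
```

```text
time_s: 29.0
ee_pos: [628.2, -272.8, 109.0]
tool_rot: [0.682, 0.732, 0.0, 0.001]
contact_force: [0.7, 0.0, 0.4]
width: 0.548
finger_force: 0.0
t 29.0 shift [-0.0004 -0.0057  0.0132] turn [0.018 0.013 0.013] pos [ 628.2 -272.8  109. ] F [0.7 0.  0.4]
```

```bash
python3 -m inch '[[[0,-0.003,0.01],[0,0,0],-0.3],[[0,0,0],[0,0,0],-0.6],[[0,0,0],[0,0,0],-0.85],[[0,0,0],[0,0,0],-0.85],[[0,0,0],[0,0,0],-0.85]]' 40
python3 go.py 626.5 -273 105 1.64
```

```text
time_s: 29.62
ee_pos: [631.4, -272.0, 105.9]
tool_rot: [0.681, 0.732, 0.003, 0.005]
contact_force: [16.7, 1.7, -3.2]
width: 0.153
finger_force: 43.7
t 29.6 shift [-0.0023 -0.0165  0.0028] turn [0.105 0.026 0.026] pos [ 631.4 -272.   105.9] F [16.7  1.7 -3.2]
```

```bash
python3 -m inch '[[[0,0.015,0],[0,0,0],-0.85],[[0,0,0],[0,0,0],-0.85]]'; python3 -m inch '[[[0,0,0],[0,0,1],-0.85],[[0,0,0],[0,0,1],-0.85],[[0,0,0],[0,0,1],-0.85],[[0,0,0],[0,0,1],-0.85],[[0,0,0],[0,0,1],-0.85],[[0,0,0],[0,0,0],-0.85]]'; python3 go.py 631 -273 105 1.14
```

```text
time_s: 29.88
ee_pos: [631.6, -271.9, 105.8]
tool_rot: [0.681, 0.732, 0.0, 0.001]
contact_force: [-0.7, 2.0, 5.0]
width: 0.158
finger_force: 45.0
time_s: 30.62
ee_pos: [633.3, -272.1, 105.8]
tool_rot: [0.842, 0.54, 0.002, 0.002]
contact_force: [6.5, 0.3, 1.0]
width: 0.154
finger_force: 44.5
t 30.6 shift [-0.0058 -0.0057  0.0028] turn [ 0.052 -0.008  0.008] pos [ 633.3 -272.1  105.8] F [6.5 0.3 1. ]
```

```bash
python3 -m inch '[[[0.003,0.006,0],[0,0,1],-0.85],[[0,0,0],[0,0,1],-0.85],[[0,0,0],[0,0,1],-0.85],[[0,0,0],[0,0,1],-0.85],[[0,0,0],[0,0,1],-0.85],[[0,0,0],[0,0,1],-0.85],[[0,0,0],[0,0,1],-0.85],[[0,0,0],[0,0,1],-0.85],[[0,0,0],[0,0,1],-0.85],[[0,0,0],[0,0,1],-0.85],[[0,0,0],[0,0,0],-0.85]]'; python3 go.py 631 -273 105 0.14
```

```text
time_s: 32.0
ee_pos: [635.4, -274.6, 105.9]
tool_rot: [0.998, 0.07, 0.003, 0.003]
contact_force: [7.7, -8.2, -1.0]
width: 0.154
finger_force: 44.1
t 32.0 shift [-0.0139 -0.0074  0.0029] turn [ 0.06  -0.056 -0.002] pos [ 635.4 -274.6  105.9] F [ 7.7 -8.2 -1. ]
```

```bash
python3 -m inch '[[[0,0.008,0],[0,0,1],-0.85],[[0,0,0],[0,0,1],-0.85],[[0,0,0],[0,0,1],-0.85],[[0,0,0],[0,0,1],-0.85],[[0,0,0],[0,0,1],-0.85],[[0,0,0],[0,0,1],-0.85],[[0,0,0],[0,0,1],-0.85],[[0,0,0],[0,0,1],-0.85],[[0,0,0],[0,0,1],-0.85],[[0,0,0],[0,0,1],-0.85],[[0,0,0],[0,0,1],-0.85],[[0,0,0],[0,0,1],-0.85]]'; python3 -m inch '[[[0,0,0],[0,0,1],-0.85],[[0,0,0],[0,0,0],-0.85]]'; python3 go.py 631.5 -275 105 -1.16
cat > ptr.py <<'E'
from h import *
c=snap('top'); hsv=cv2.cvtColor(c['pixels'],cv2.COLOR_RGB2HSV)
ex=np.array([np.cos(.067),np.sin(.067)]); ey=np.array([-ex[1],ex[0]])
p=c['pixels'][172:200,355:392].astype(float); v,u=np.mgrid[172:200,355:392]
for n,w,z,x0,x1 in(('red',p[...,0]-np.maximum(p[...,1],p[...,2]),90,115,150),('green',p[...,1]-np.maximum(p[...,0],p[...,2]),86,148,180)):
    Q=np.array([atz(c,a,b,z) for a,b in zip(u.ravel(),v.ravel())]); X=(Q[:,:2]-[485.2,-243.7])@ex; Y=(Q[:,:2]-[485.2,-243.7])@ey
    w=w.ravel(); w=np.where((w>25)&(X>x0)&(X<x1),w,0); print(n,(w>0).sum(),'X',np.average(X,weights=w).round(1),'Y',np.average(Y,weights=w).round(2))
E
python3 ptr.py
```

```text
time_s: 33.5
ee_pos: [634.0, -278.2, 105.9]
tool_rot: [0.862, -0.507, 0.003, 0.002]
contact_force: [-0.0, -11.6, 1.1]
width: 0.152
finger_force: 44.4
time_s: 33.75
ee_pos: [633.7, -278.4, 105.8]
tool_rot: [0.836, -0.548, 0.003, 0.002]
contact_force: [0.0, -11.6, 1.5]
width: 0.154
finger_force: 44.4
t 33.8 shift [-0.0133  0.0022  0.0027] turn [ 0.005 -0.067 -0.009] pos [ 633.7 -278.4  105.8] F [  0.  -11.6   1.5]
red 20 X 138.3 Y 70.43
green 16 X 164.3 Y 47.81
```

```bash
python3 -m inch '[[[0,0,0],[0,0,0],0],[[0,0,0],[0,0,0],0.1],[[0,0,0],[0,0,0],0.1],[[0,0,-0.08],[0,0,0],0.1],[[0,0,-0.1],[0,0,0],0.1],[[0,0,0],[0,0,0],0.1]]'
python3 -m inch '[[[0,0,0],[0,0,-1],0.1],[[0,0,0],[0,0,-1],0.1],[[0,0,0],[0,0,-1],0.1],[[0,0,0],[0,0,-1],0.1],[[0,0,0],[0,0,-1],0.1],[[0,0,0],[0,0,-1],0.1],[[0,0,0],[0,0,-1],0.1],[[0,0,0],[0,0,-1],0.1],[[0,0,0],[0,0,-1],0.1],[[0,0,0],[0,0,-1],0.1],[[0,0,0],[0,0,-1],0.1],[[0,0,0],[0,0,-1],0.1]]'
python3 -m inch '[[[0,0,0],[0,0,-1],0.1],[[0,0,0],[0,0,-1],0.1],[[0,0,0],[0,0,-1],0.1],[[0,0,0],[0,0,-1],0.1],[[0,0,0],[0,0,-1],0.1],[[0,0,0],[0,0,-1],0.1],[[0,0,0],[0,0,-1],0.1],[[0,0,0],[0,0,-1],0.1],[[0,0,0],[0,0,-1],0.1],[[0,0,0],[0,0,-1],0.1],[[0,0,0],[0,0,-1],0.1],[[0,0,0],[0,0,-1],0.1]]' >/dev/null
python3 -m inch '[[[0,0,0],[0,0,-1],0.1],[[0,0,0],[0,0,-1],0.1],[[0,0,0],[0,0,-1],0.1],[[0,0,0],[0,0,-1],0.1],[[0,0,0],[0,0,-1],0.1],[[0,0,0],[0,0,-1],0.1],[[0,0,0],[0,0,-1],0.1],[[0,0,0],[0,0,-0.4],0.1],[[0,0,0],[0,0,0],0.1],[[0,0,0],[0,0,0],0.1]]'
python3 go.py 631.8 -275.5 106 1.98; python3 ptr.py; python3 knob.py | grep rect
```

```text
time_s: 34.55
ee_pos: [635.0, -274.7, 161.6]
tool_rot: [0.837, -0.547, 0.003, -0.0]
contact_force: [1.2, 0.0, -0.0]
width: 0.55
finger_force: 0.0
time_s: 36.05
ee_pos: [633.2, -273.8, 157.1]
tool_rot: [1.0, 0.023, -0.001, -0.001]
contact_force: [0.7, 0.1, -0.1]
width: 0.554
finger_force: 0.0
time_s: 38.8
ee_pos: [633.4, -274.1, 157.9]
tool_rot: [0.548, 0.836, -0.0, -0.0]
contact_force: [-0.2, 0.2, -0.0]
width: 0.55
finger_force: 0.0
t 38.8 shift [-0.0022 -0.0067  0.173 ] turn [-0.006 -0.008  0.011] pos [ 633.4 -274.1  157.9] F [-0.2  0.2 -0. ]
red 20 X 138.3 Y 70.46
green 17 X 164.7 Y 47.64
top [403.3 183.6] 31 mean [ 627.8 -269.2  127.6] rect ((625.8132934570312, -266.66375732421875), (14.933950424194336, 26.456544876098633), 30.609649658203125)
side [357.5 166.3] 37 mean [ 623.9 -270.2  122.4] rect ((625.2413940429688, -268.5631408691406), (15.118560791015625, 59.2261848449707), 22.53731918334961)
```

```bash
python3 -m inch '[[[-0.002,-0.006,0.08],[0,0,0],0.1],[[0,0,0.07],[0,0,0],0.1],[[0,0,0.022],[0,0,0],0.1],[[0,0,0],[0,0,0],0.1],[[0,0,0],[0,0,0],-0.3],[[0,0,0],[0,0,0],-0.6],[[0,0,0],[0,0,0],-0.85],[[0,0,0],[0,0,0],-0.85],[[0,0,0],[0,0,0],-0.85]]' 40
python3 go.py 631.8 -275.5 106 1.98; python3 ptr.py
```

```text
time_s: 40.08
ee_pos: [632.4, -275.9, 108.0]
tool_rot: [0.548, 0.837, -0.0, 0.001]
contact_force: [-2.3, 0.1, 5.8]
width: 0.155
finger_force: 41.3
t 40.1 shift [ 0.002  -0.0013  0.0067] turn [0.006 0.012 0.018] pos [ 632.4 -275.9  108. ] F [-2.3  0.1  5.8]
red 20 X 138.3 Y 70.42
green 17 X 164.6 Y 47.69
```

Well centred. I'll turn 2.4 rad and then measure.

```bash
python3 -m inch '[[[0,0,0],[0,0,1],-0.85],[[0,0,0],[0,0,1],-0.85],[[0,0,0],[0,0,1],-0.85],[[0,0,0],[0,0,1],-0.85],[[0,0,0],[0,0,1],-0.85],[[0,0,0],[0,0,1],-0.85],[[0,0,0],[0,0,1],-0.85],[[0,0,0],[0,0,1],-0.85],[[0,0,0],[0,0,1],-0.85],[[0,0,0],[0,0,1],-0.85],[[0,0,0],[0,0,1],-0.85],[[0,0,0],[0,0,1],-0.85]]'
python3 -m inch '[[[0,0,0],[0,0,1],-0.85],[[0,0,0],[0,0,1],-0.85],[[0,0,0],[0,0,1],-0.85],[[0,0,0],[0,0,1],-0.85],[[0,0,0],[0,0,1],-0.85],[[0,0,0],[0,0,1],-0.85],[[0,0,0],[0,0,1],-0.85],[[0,0,0],[0,0,1],-0.85],[[0,0,0],[0,0,1],-0.85],[[0,0,0],[0,0,1],-0.85],[[0,0,0],[0,0,1],-0.85],[[0,0,0],[0,0,0],-0.85]]'
python3 ptr.py
python3 - <<'E'
from h import *
# second opinion from the side camera
c=snap('side'); p=c['pixels'].astype(float); ex=np.array([np.cos(.067),np.sin(.067)]); ey=np.array([-ex[1],ex[0]])
for n,w,z,X0 in(('red',p[...,0]-np.maximum(p[...,1],p[...,2]),90,137),('green',p[...,1]-np.maximum(p[...,0],p[...,2]),86,164)):
    q=np.array([485.2,-243.7])+ex*X0+ey*58; a=proj(c,[*q,88]); u0,v0=int(a[0]),int(a[1]); r=w[v0-9:v0+9,u0-14:u0+14]; v,u=np.mgrid[v0-9:v0+9,u0-14:u0+14]
    Q=np.array([atz(c,i,j,z) for i,j in zip(u.ravel(),v.ravel())]); X=(Q[:,:2]-[485.2,-243.7])@ex; Y=(Q[:,:2]-[485.2,-243.7])@ey
    k=(r.ravel()>20)&(abs(X-X0)<20); print(n,k.sum(),'X',np.average(X[k],weights=r.ravel()[k]).round(1),'Y',np.average(Y[k],weights=r.ravel()[k]).round(2))
E
```

```text
time_s: 41.62
ee_pos: [631.8, -275.9, 108.0]
tool_rot: [0.925, 0.38, -0.0, 0.0]
contact_force: [-4.8, 0.3, 7.0]
width: 0.155
finger_force: 41.5
time_s: 43.12
ee_pos: [631.7, -275.3, 108.0]
tool_rot: [0.987, -0.159, -0.0, -0.0]
contact_force: [-4.6, 1.9, 8.8]
width: 0.154
finger_force: 41.6
red 13 X 140.3 Y 51.91
green 14 X 165.5 Y 47.75
red 13 X 135.3 Y 53.15
green 7 X 167.0 Y 45.42
```

```bash
python3 -m inch '[[[0,0,0],[0,0,1],-0.85],[[0,0,0],[0,0,1],-0.85],[[0,0,0],[0,0,1],-0.85],[[0,0,0],[0,0,1],-0.85],[[0,0,0],[0,0,1],-0.85],[[0,0,0],[0,0,0],-0.85],[[0,0,0],[0,0,0],-0.85]]'
python3 ptr.py
python3 -m inch '[[[0,0,0],[0,0,0],-0.5],[[0,0,0],[0,0,0],0.1],[[0,0,0],[0,0,0],0.1],[[0,0,-0.1],[0,0,0],0.1],[[0,0,-0.15],[0,0,0],0.1],[[0,-0.2,0],[0,0,0],0.1],[[0,-0.2,0],[0,0,0],0.1],[[0,-0.2,0],[0,0,0],0.1],[[0,-0.2,0],[0,0,0],0.1],[[0,-0.2,0],[0,0,0],0.1],[[0,-0.2,0],[0,0,0],0.1],[[0,0,0],[0,0,0],0.1]]'
python3 ptr.py; python3 chk.py | grep bay
python3 - <<'E'
from h import *
c=load('top'); p=c['pixels'][172:200,362:388].astype(int)
print('red-ness');print((p[...,0]-p[...,1])[4:24].tolist()); print('greenness');print((p[...,1]-p[...,0])[2:16].tolist())
E
```

```text
time_s: 44.1
ee_pos: [631.8, -275.1, 108.0]
tool_rot: [0.917, -0.398, -0.0, -0.0]
contact_force: [-4.6, 1.9, 7.4]
width: 0.155
finger_force: 41.6
red 12 X 141.2 Y 47.83
green 14 X 165.6 Y 47.76
time_s: 45.65
ee_pos: [854.7, -35.6, 166.5]
tool_rot: [0.919, -0.395, 0.006, -0.003]
contact_force: [1.1, -0.2, -0.5]
width: 0.552
finger_force: 0.0
red 19 X 136.6 Y 47.91
green 14 X 165.6 Y 47.79
bay1 ((3.1857833862304688, 0.6021766662597656), (60.77899932861328, 189.43673706054688), 89.92807006835938) z med by half [np.float64(60.7), np.float64(61.2)] mean Y front/mid/back [np.float64(0.9), np.float64(0.7), np.float64(1.2)]
bay0 ((1.2922744750976562, 101.47822570800781), (60.197017669677734, 191.23403930664062), 89.09699249267578) z med by half [np.float64(60.6), np.float64(60.6)] mean Y front/mid/back [np.float64(103.0), np.float64(101.5), np.float64(99.6)]
red-ness
[[3, 4, 2, 0, 0, 4, 1, 2, -1, 3, 3, -1, 1, 0, -1, -4, -4, -3, 2, -1, -1, -1, 2, -1, 3, 0], [2, 0, -3, 0, -1, 0, -1, 2, 0, 0, 0, 0, 0, -8, -18, -26, -27, -17, -2, 2, 1, 0, -1, 1, 0, 0], [-2, 1, 1, -2, 2, -1, 1, -1, -1, -1, 1, 1, 
[... 2196 characters left out ...]
2], [-2, 0, 0, 0, -2, -1, -1, -1, -2, 0, 0, 0, -2, 2, 5, 37, 33, 6, 1, -2, -1, -1, -1, -1, -1, 0], [-2, -2, 0, -2, 0, -2, 1, -2, -1, -2, -1, 0, -1, -1, 3, 34, 36, 6, -1, 1, -1, -1, 1, 0, -4, 0], [-3, -1, 0, -2, -1, -1, -2, -2, -1, -2, -4, 0, -2, -1, 0, 24, 25, 5, 0, -1, 2, -3, 0, 1, -1, -1], [-2, -1, -1, 0, -2, -2, -2, -1, -3, -1, -2, -1, -3, -2, -1, -9, -19, -15, -3, 2, -1, -1, 0, -1, 0, 0], [0, 1, -1, -1, 0, -1, 0, -1, -3, -2, -1, -1, -1, -1, -7, -51, -87, -51, -8, 0, 1, 0, -1, -2, -2, 0], [-1, -3, -1, 2, -3, -1, 0, -1, 0, 0, -3, -2, 0, 0, -9, -66, -114, -68, -10, -1, -1, -2, 0, -1, -1, 0], [0, -2, -2, -1, -3, 0, -1, -2, 0, -1, -1, -2, 0, 0, -3, -39, -86, -46, -7, -1, 0, -1, -1, -1, 0, 0]]
```

```bash
python3 -c "
from bench import *
s=get_state();print(s['time_s'],s['contact_force'],s['ee_pos']);print(close_job())"
```

```text
45.75 [0.09499674 0.61731166 0.09114431] [855.91591264 -40.55159724 172.51906609]
the job is handed in; nothing more can be done
None
```

Both strips on the board are on the dryer: green in bay 1 (about 3 mm off centre, square) and amber in bay 0 (about 2 mm off, about 1° out of square). The blue one was absent. The vent pointer reads within about 0.4 mm of the green mark, and the job was handed in at 45.8 s with the arm clear of everything.

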